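# Run a finger along the vitamin box to shut its lids

## Task

The five lids of the weekday vitamin box stand open. With closed fingers, run your fingertips lightly along the top of the row, starting at the end where the first lid has its hinge, so that the lids fold down and shut one after another, first to fifth, each one fully. Press gently, do not pick up the box or shove it away, leave the things round it where they are, and finish clear of everything.

Things in the scene. Friction and masses are not known exactly. Their poses are not given: they have to be found in the camera images.
- vitamin_box: loose white plastic box, 174 mm long (its x), 46 mm wide (its y), 26 mm high without the lids, about 0.7 kg, with a non-slip rubber underside; origin at the centre of its underside, z up. Five cells in a row along its x, 34 mm apart, each covered by one grey lid. It may lie turned any way round on the worktop.
- row_start (a point): middle of the first lid's hinge line, on the box's top plane, 26 mm above its underside, at its -x end. The hinge lines of the five lids run along the box's y, 34 mm apart: the second lies 34 mm from here toward row_end, and so on. The sweep begins just before this point and runs toward row_end.
- row_end (a point): far end of the row on the box's top plane, 168 mm from row_start: where the free edge of the fifth lid lies when shut.
- lid1 (a joint): opening angle of the first lid, counted from row_start (rad): 0 shut, 1.57 upright, at most 1.9. Grey plate 31 mm long from hinge to free edge, 42 mm wide, hinged on its edge nearer row_start. Shut, its smooth top slopes up from 2 mm above the box's top plane at the hinge to 4.5 mm at the free edge. Stiff hinge (0.006 N m): stays at any angle, no catch. Pushed toward row_end it folds down over its cell.
- lid2 (a joint): opening angle of the second lid, counted from row_start (rad): 0 shut, 1.57 upright, at most 1.9. Same shape and behaviour as the first.
- lid3 (a joint): opening angle of the third lid, counted from row_start (rad): 0 shut, 1.57 upright, at most 1.9. Same shape and behaviour as the first.
- lid4 (a joint): opening angle of the fourth lid, counted from row_start (rad): 0 shut, 1.57 upright, at most 1.9. Same shape and behaviour as the first.
- lid5 (a joint): opening angle of the fifth lid, counted from row_start (rad): 0 shut, 1.57 upright, at most 1.9. Same shape and behaviour as the first.
- cup: small white cup with a handle, 62x90x55 mm, origin under its centre; stands beside the box; to be left alone
- tin: small food tin, 57 mm across, 72 mm high, origin under its centre; stands beside the box; to be left alone
- spoon: teaspoon, 130x26x11 mm, origin under its centre; lies beside the box; to be left alone
- candle: tea light, 38 mm across, 15 mm high, origin under its centre; stands beside the box; to be left alone
There are look-alikes about, which are no part of the job. What is shaped like the vitamin_box but yellow is not meant.

How it is judged (in metres and radians):
On the way, in this order (a step that is already met when the one before it is completed fails the run):
1. the first lid is shut, the second still open (value of joint lid1 below 0.14 rad and not (value of joint lid2 below 0.14 rad)), for 0.02 s.
2. the second lid is shut, the third still open (value of joint lid2 below 0.14 rad and not (value of joint lid3 below 0.14 rad)), for 0.02 s.
3. the third lid is shut, the fourth still open (value of joint lid3 below 0.14 rad and not (value of joint lid4 below 0.14 rad)), for 0.02 s.
4. the fourth lid is shut, the fifth still open (value of joint lid4 below 0.14 rad and not (value of joint lid5 below 0.14 rad)), for 0.02 s.
5. the fifth lid is shut (value of joint lid5 below 0.14 rad), for 0.02 s.
At the end, for the whole second after the job is handed in: all five lids are shut (each within 0.14 rad, its free edge less than about 4.5 mm up), the box stands flat and at rest within 30 mm of where it stood, and the cup, tin, spoon and tea light are within 20 mm of their places (value of joint each of lid1, lid2, lid3, lid4, lid5 below 0.14 rad and distance of vitamin_box from where it was at the start of the episode below 0.03 m and angle between vitamin_box's own z axis and vertical below 0.05 rad and linear speed of vitamin_box below 0.01 m/s and distance of each of cup, tin, spoon, candle from where it was at the start of the episode below 0.02 m); the robot touches nothing.
It fails at once if the box is lifted (10 mm) or tipped (0.15 rad) (height (world z) of vitamin_box above 0.01 m or angle between vitamin_box's own z axis and vertical above 0.15 rad).
It fails at once if the box is shoved more than 30 mm (distance of vitamin_box from where it was at the start of the episode above 0.03 m).
It fails at once if the fingers press on the box or its lids with more than 20 N (contact force between the fingers and vitamin_box above 20 N).
It fails at once if a thing beside the box is moved more than 20 mm (distance of any of cup, tin, spoon, candle from where it was at the start of the episode above 0.02 m).
It also fails if it takes over 32 s, if anything falls off the work surface, if the arm or the gripper's body presses on something with over 40 N, if the wrist force passes 120 N, or if a joint passes its speed limit or range.

## Robot

A 6-joint arm with a two-finger parallel gripper is mounted at the origin on a cart in front of the work surface, level with it; the furniture and walls round the work are solid. World frame = base frame: x ahead of the robot, y to its left, z up, the work surface at z = 0. Lengths are in mm, angles in rad, forces in N, time in s.
With the tool pointing down it reaches from about 350 to 800 mm from the base axis. Payload 7.3 kg.
Tool frame: the origin (TCP) lies between the finger pads; the fingertips stand 8 mm ahead of it and the grasp point (between the pads) lies 11 mm behind it; y points along the fingers, x is the direction in which the jaws open and shut, and the axes are right-handed (so a half turn about y gives the same grasp; the last joint's range is limited). The gripper opens to 85 mm and grips with 20 to 120 N. Pads are 22 mm wide; open, the fingers measure 114 mm over their backs; the gripper's body (76 mm by 85 mm) begins 54 mm behind the grasp point. The pads swing forward as they close: fully open they stand 13 mm farther back than shut.
Start: joints at [-1.428, 0.342, 1.524, -0, 1.275, -0.146], TCP at [149.543, -503.27, 239.322] pointing down, gripper open.
Joint ranges: [-2.53, 2.53], [-0.77, 2.02], [0.04, 2.7], [-1, 4.14], [0.28, 2.66], [-3.11, 3.11]. Speed limits (rad/s): [2.57, 2.57, 3.14, 3.14, 3.14, 3.14].

## Interface

Orientations are given as a 3x3 rotation matrix whose columns are the frame's x, y, z axes.
In Python, from cell import env gives the robot as it stands.
- The arm moves only by the tool move_arm, never from a script. Its argument "commands" is a list of rows, each an object with "grip": the finger opening in cm, from 0 to 8.54; "offset": the shift along the tool's x, y, z in cm, a list of three; "rot": the turn, a rotation vector about the tool's x, y, z in rad, a list of three. In form: [{"grip": grip, "offset": [x, y, z], "rot": [ax, ay, az]}, ...]. A call has exactly 5 rows; each row is the pose to reach, as a shift and turn from the pose commanded when the call began, along the tool's axes at that moment; what a row does not reach only later rows make up. A row lasts 1/10 s, in which the tool goes at most 50 mm and 8.59 degrees, less where a joint would pass 70% of its speed; a pose out of reach is approached as far as the arm can. A call with a gripper value outside its range is refused whole. The fingers move at their own pace and stop on an object; "squeeze" is the grip in N (left out, the last holds). Time passes only in rows, so rows that repeat a pose let the fingers close, or fill a call up. It gives the time, the measured TCP pose, the force and the opening at its end, in the units of the state.
- env.state(): the state, without advancing time (a new reading comes with each control period).
- env.snapshot(name): name is "scene" or "top" or "wrist"; returns a dict with "img" (400x640x3 uint8, red, green, blue), "mtx" (3x3 intrinsics, pixels), "R" (3x3) and "t" (3): a world point X has camera coordinates R X + t. Camera axes: x right, y down, z forward; pixel columns grow to the right and rows downward; lengths in mm; the calibration is good to about 2 mm. A picture is of the moment at which its call begins. There is no depth.
- env.hand_in(): hands the job in, once; it reports no verdict.
The state is a dict: "t": time; "joints": joint angles; "dq": joint speeds; "joint_efforts": joint torques, N m; "position": TCP position; "tcp_rot": TCP orientation; "wrist_force": force on the tool from outside, world axes, zero at the start; "moment": the same for the moment, N m; "opening": finger opening in mm.
Only numpy, scipy, OpenCV 4.12 (cv2) and the standard library are available. Lean on these libraries where they do the work, as an engineer would, in place of code of your own. Each camera call takes 0.05 s, during which the arm holds its last target. There are 200 camera calls.

## Working session

There is one attempt and no reset: what is moved stays moved. The work goes in short steps, Python scripts to look and compute and a tool call to move; the robot and the scene stay as the last step left them, time stands still between calls to the robot, and variables do not carry over. Pictures are saved under pics/ and viewed, about 8 in all and at most 12, crops included, and the job is handed in when it is done.

Besides the shell and the picture viewer there is one more tool, called after "Emit:" as name([rows], argument=value, ...), one row to a line, values as JSON. move_arm: Moves the arm, as the interface text tells. Its arguments: {"type":"object","properties":{"commands":{"type":"array","items":{"type":"object","properties":{"grip":{"type":"number"},"offset":{"type":"array","items":{"type":"number"}},"rot":{"type":"array","items":{"type":"number"}}}}},"squeeze":{"type":"number"}},"required":["commands"]}

```bash
mkdir -p pics; ls; python3 - <<'E'
from cell import env
import cv2,pickle
d={n:env.snapshot(n) for n in("scene","top")}
pickle.dump(d,open("s0.pkl","wb"))
for n in d: cv2.imwrite(f"pics/{n}0.png",d[n]["img"][...,::-1])
for n in d: print(n,d[n]["mtx"],d[n]["R"],d[n]["t"])
s=env.state();print(s["t"],s["tcp_rot"],s["position"],s["opening"])
E
```

```text
pics
scene [[398.64321155   0.         321.81594828]
 [  0.         398.64321155 201.09836318]
 [  0.           0.           1.        ]] [[-0.82896438 -0.55897109  0.01921903]
 [-0.36750254  0.51846607 -0.77209767]
 [ 0.42161586 -0.64710451 -0.6352132 ]] [505.09659703 234.92495435 681.58686373]
top [[382.07116559   0.         318.3519692 ]
 [  0.         382.07116559 201.29567637]
 [  0.           0.           1.        ]] [[ 0.10647798 -0.99431169  0.0025906 ]
 [-0.97065372 -0.10450881 -0.21658548]
 [ 0.21562422  0.02054701 -0.97626022]] [-12.78495129 571.58250563 791.55784755]
0.1 [[ 2.84865588e-01 -1.74253926e-04  9.58567455e-01]
 [-9.58566506e-01  1.36719243e-03  2.84865554e-01]
 [-1.36018511e-03 -9.99999050e-01  2.22432099e-04]] [ 149.51895346 -502.90294662  238.69766868] 85.4200783770567
```

View pics/top0.png

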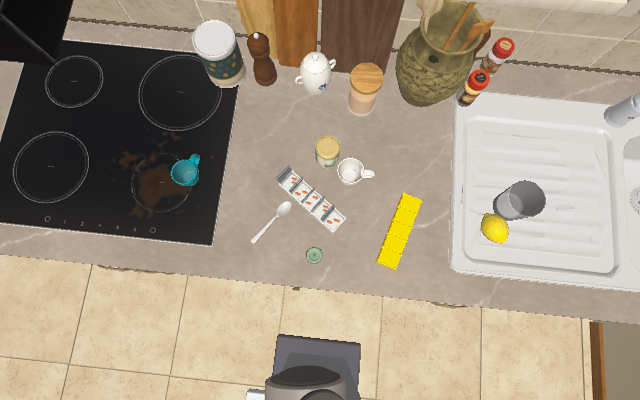

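View pics/scene0.png

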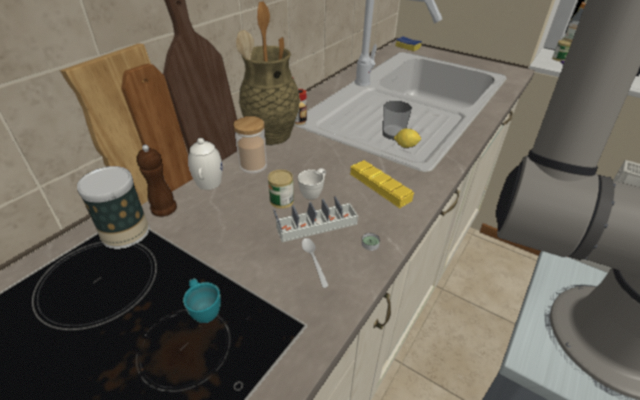

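The top view shows the open-lidded white box from about (283,172) to (340,225), with the tin at (327,150), cup at (350,170), spoon at (272,222) and candle at (314,255). The yellow decoy is at (400,232). I'll zoom in to find the hinge end.

```bash
python3 - <<'E'
import cv2,pickle,numpy as np
d=pickle.load(open("s0.pkl","rb"))
a=cv2.resize(d["top"]["img"][155:245,265:355],None,fx=6,fy=6,interpolation=cv2.INTER_CUBIC)[...,::-1]
b=cv2.resize(d["scene"]["img"][185:250,265:365],None,fx=7.9,fy=7.9,interpolation=cv2.INTER_CUBIC)[...,::-1]
cv2.imwrite("pics/ta.png",a);cv2.imwrite("pics/sb.png",b)
E
```

```text
(no output)
```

View pics/ta.png

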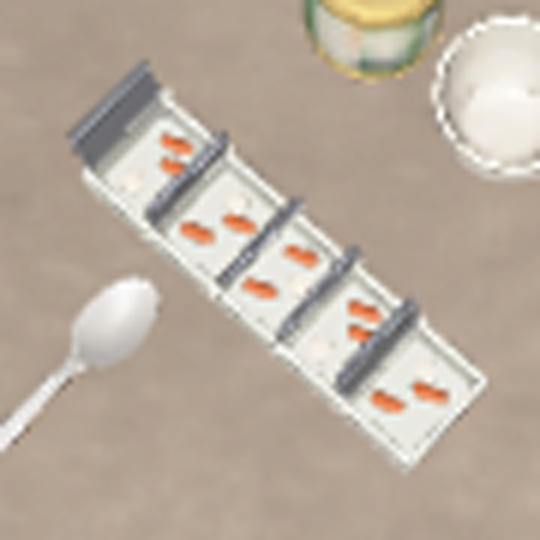

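View pics/sb.png

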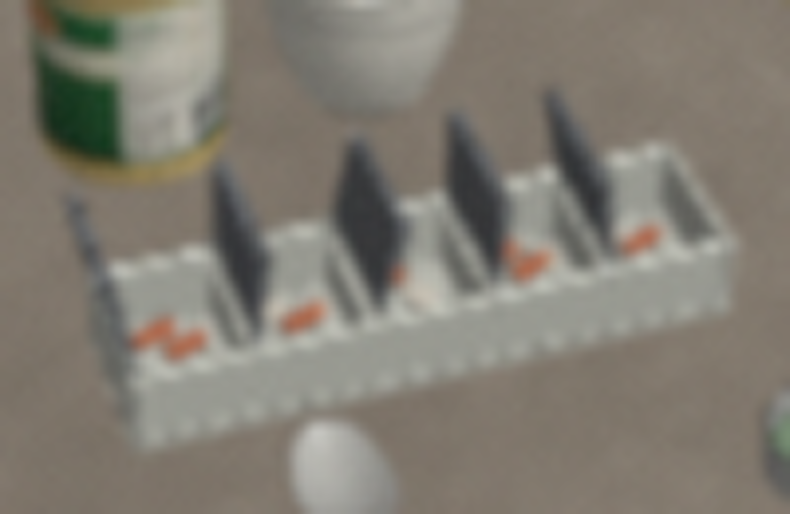

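The crops show hinges on the upper-left side of each cell in the top view, so row_start is the upper-left end (by the spoon bowl) and row_end the lower-right. Lid 1 leans outward past upright. Next I triangulate the rim corners.

```bash
cat > h.py <<'E'
import cv2,pickle,numpy as np
d=pickle.load(open("s0.pkl","rb"))
def ray(s,p):
    v=s["R"].T@np.linalg.solve(s["mtx"],[p[0],p[1],1.]);return -s["R"].T@s["t"],v/np.linalg.norm(v)
def plane(s,p,z):
    c,v=ray(s,p);return c+v*(z-c[2])/v[2]
def tri(s1,p1,s2,p2):
    P=[s["mtx"]@np.c_[s["R"],s["t"]] for s in(s1,s2)]
    X=cv2.triangulatePoints(*P,np.array(p1,float),np.array(p2,float)).ravel();return X[:3]/X[3]
def proj(s,X):
    q=s["mtx"]@(s["R"]@X+s["t"]);return q[:2]/q[2]
E
python3 - <<'E'
from h import *
t=lambda p:((p[0]+.5)/6-.5+265,(p[1]+.5)/6-.5+155)
s=lambda p:((p[0]+.5)/7.9-.5+265,(p[1]+.5)/7.9-.5+185)
T,S=d["top"],d["scene"]
for n,a,b in [("startL",(85,177),(135,378)),("startR",(165,90),(112,265)),("endL",(408,468),(735,240)),("endR",(485,380),(663,147))]:
    print(n,tri(T,t(a),S,s(b)).round(1),plane(T,t(a),26).round(1),plane(S,s(b),26).round(1))
# white mask fit in top
h=cv2.cvtColor(T["img"],cv2.COLOR_RGB2HSV);m=((h[...,1]<40)&(h[...,2]>185)).astype(np.uint8)
m=cv2.morphologyEx(m,cv2.MORPH_CLOSE,np.ones((7,7)))
for c in cv2.findContours(m,0,1)[0]:
    if cv2.pointPolygonTest(c,(312.,200.),False)>0:
        P=np.array([plane(T,q[0],26)[:2] for q in c],np.float32);print(cv2.minAreaRect(P))
# lid tips: top free edge ends
for n,p,z in [("tin",(327,143),72),("cup",(349,171),50),("candle",(314,254),15),("spoonbowl",(284,208),5),("spoonend",(253,241),5)]:print(n,plane(T,p,z).round())
E
```

```text
startL [610.  146.7  27.8] [609.1 146.3  26. ] [612.6 145.5  26. ]
startR [644.5 118.   30.2] [647.9 119.4  26. ] [645.5 114.2  26. ]
endL [508.6   9.2  28.9] [508.2   8.8  26. ] [510.7   6.3  26. ]
endR [546.6 -16.8  26.2] [545.3 -17.3  26. ] [548.1 -16.8  26. ]
((521.3404541015625, 105.09748840332031), (172.42225646972656, 189.67233276367188), 54.112510681152344)
tin [706.  43.  72.]
cup [651. -14.  50.]
candle [456.  46.  15.]
spoonbowl [557. 129.   5.]
spoonend [472. 191.   5.]
```

Emit:
move_arm([
  {"grip": 0,"offset": [-14,0,18],"rot": [0,-0.648,0]},
  {"grip": 0,"offset": [-14,0,18],"rot": [0,-0.648,0]},
  {"grip": 0,"offset": [-14,0,18],"rot": [0,-0.648,0]},
  {"grip": 0,"offset": [-14,0,18],"rot": [0,-0.648,0]},
  {"grip": 0,"offset": [-14,0,18],"rot": [0,-0.648,0]},
], squeeze=20)

```text
t: 0.6
position: [283.3, -314.7, 239.1]
tcp_rot: [[0.809, -0.0, 0.587], [-0.587, 0.001, 0.809], [-0.001, -1.0, 0.001]]
wrist_force: [-0.4, -1.0, -0.4]
opening: 12.3
```

Emit:
move_arm([
  {"grip": 0,"offset": [1,0,25],"rot": [0,0,0]},
  {"grip": 0,"offset": [1,0,25],"rot": [0,0,0]},
  {"grip": 0,"offset": [1,0,25],"rot": [0,0,0]},
  {"grip": 0,"offset": [1,0,25],"rot": [0,0,0]},
  {"grip": 0,"offset": [1,0,25],"rot": [0,0,0]},
])

```text
t: 1.1
position: [439.0, -120.5, 239.2]
tcp_rot: [[0.806, -0.0, 0.592], [-0.592, -0.0, 0.806], [0.0, -1.0, -0.0]]
wrist_force: [0.5, -2.0, -0.4]
opening: 0.3
```

Emit:
move_arm([
  {"grip": 0,"offset": [1,0,25],"rot": [0,0,0]},
  {"grip": 0,"offset": [1,0,25],"rot": [0,0,0]},
  {"grip": 0,"offset": [1,0,25],"rot": [0,0,0]},
  {"grip": 0,"offset": [1,0,25],"rot": [0,0,0]},
  {"grip": 0,"offset": [1,0,25],"rot": [0,0,0]},
])

```text
t: 1.6
position: [595.1, 74.8, 238.9]
tcp_rot: [[0.806, -0.001, 0.592], [-0.592, -0.0, 0.806], [-0.0, -1.0, -0.001]]
wrist_force: [0.3, -1.0, 0.9]
opening: -0.1
```

```bash
python3 - <<'E'
from cell import env
import cv2,pickle
w=env.snapshot("wrist");pickle.dump(w,open("w1.pkl","wb"));cv2.imwrite("pics/w1.png",w["img"][...,::-1])
s=env.state();print(s["t"],s["position"],s["tcp_rot"].round(4) if hasattr(s["tcp_rot"],"round") else s["tcp_rot"],s["wrist_force"],s["opening"],w["R"],w["t"])
E
```

```text
1.65 [598.32321788  80.55279467 237.87716507] [[ 8.078e-01  1.600e-03  5.894e-01]
 [-5.894e-01  3.600e-03  8.078e-01]
 [-8.000e-04 -1.000e+00  3.800e-03]] [-2.24086112  2.8680959  -0.71650404] -0.09498128454370526 [[ 8.06295490e-01 -5.91512505e-01 -7.33685570e-04]
 [-5.60917094e-01 -7.64983210e-01  3.16500713e-01]
 [-1.87775387e-01 -2.54781561e-01 -9.48591988e-01]] [-435.53194607  350.58189753  510.40815202]
```

View pics/w1.png

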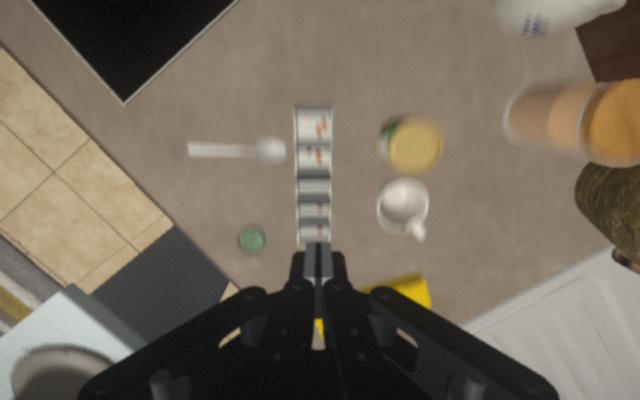

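The wrist view shows the box upright in the image, x≈297–333, rows 105–242, aligned with the tool, but it is motion-blurred. I'll settle and retake it.

Emit:
move_arm([
  {"grip": 0,"offset": [0,0,0],"rot": [0,0,0]},
  {"grip": 0,"offset": [0,0,0],"rot": [0,0,0]},
  {"grip": 0,"offset": [0,0,0],"rot": [0,0,0]},
  {"grip": 0,"offset": [0,0,0],"rot": [0,0,0]},
  {"grip": 0,"offset": [0,0,0],"rot": [0,0,0]},
])

```text
t: 2.15
position: [594.0, 71.9, 239.7]
tcp_rot: [[0.805, 0.001, 0.594], [-0.594, -0.0, 0.805], [0.0, -1.0, 0.0]]
wrist_force: [0.6, -0.1, -0.4]
opening: -0.1
```

```bash
python3 - <<'E'
from cell import env
from h import *
w=env.snapshot("wrist");pickle.dump(w,open("w2.pkl","wb"))
cv2.imwrite("pics/w2.png",cv2.resize(w["img"][80:260,280:350],None,fx=3.3,fy=3.3,interpolation=cv2.INTER_CUBIC)[...,::-1])
print(env.state()["position"])
u=np.array([-.592,-.806,0]);n=np.array([.806,-.592,0]);c=np.array([578.5,65,26])
for a in(-87,87):
  for b in(-23,23): print(a,b,(proj(w,c+a*u+b*n)-[280,80])*3.3)
E
```

```text
[594.08624904  72.08968403 239.70273173]
-87 -23 [ 36.4608854  114.47371738]
-87 23 [164.89364812 114.31622682]
87 -23 [ 49.49089366 550.0123983 ]
87 23 [159.73671538 549.88748304]
```

View pics/w2.png

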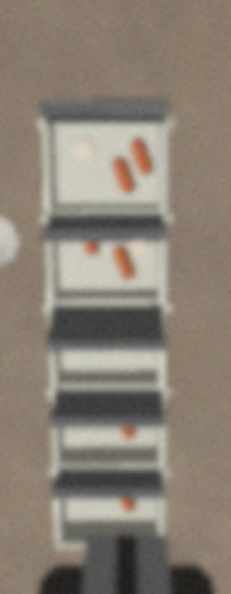

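Emit:
move_arm([
  {"grip": 0,"offset": [-0.7,0,4],"rot": [0,0,0]},
  {"grip": 0,"offset": [-0.7,0,8],"rot": [0,0,0]},
  {"grip": 0,"offset": [-0.7,0,11],"rot": [0,0,0]},
  {"grip": 0,"offset": [-0.7,5,11],"rot": [0,0,0]},
  {"grip": 0,"offset": [-0.7,10,11],"rot": [0,0,0]},
])

```text
t: 2.7
position: [655.1, 166.4, 139.6]
tcp_rot: [[0.806, 0.005, 0.592], [-0.592, 0.001, 0.806], [0.004, -1.0, 0.003]]
wrist_force: [0.7, -0.6, -1.0]
opening: 0.0
```

Emit:
move_arm([
  {"grip": 0,"offset": [0,3,0],"rot": [0,0,0]},
  {"grip": 0,"offset": [0,6,0],"rot": [0,0,0]},
  {"grip": 0,"offset": [0,8,0],"rot": [0,0,0]},
  {"grip": 0,"offset": [0,8,0],"rot": [0,0,0]},
  {"grip": 0,"offset": [0,8,0],"rot": [0,0,0]},
])

```text
t: 3.2
position: [654.1, 165.4, 59.9]
tcp_rot: [[0.805, 0.0, 0.593], [-0.593, -0.0, 0.805], [0.0, -1.0, 0.0]]
wrist_force: [1.2, 0.3, -0.2]
opening: 0.1
```

```bash
python3 - <<'E'
from cell import env
import cv2,numpy as np
t=env.snapshot("top")["img"][130:250,255:365];s=env.snapshot("scene")["img"][170:250,255:375]
a=cv2.resize(t,(440,480),interpolation=2);b=cv2.resize(s,(720,480),interpolation=2)[:,:350]
cv2.imwrite("pics/c.png",np.hstack([a,b])[...,::-1])
st=env.state();print(st["t"],st["position"],st["tcp_rot"],st["wrist_force"])
E
```

```text
3.3 [654.91197309 165.59245162  61.24783361] [[ 8.05503426e-01  3.18229967e-03  5.92582571e-01]
 [-5.92586374e-01  3.25328918e-04  8.05506849e-01]
 [ 2.37057993e-03 -9.99994884e-01  2.14784098e-03]] [-0.34893587 -0.41000281  0.92628519]
```

View pics/c.png

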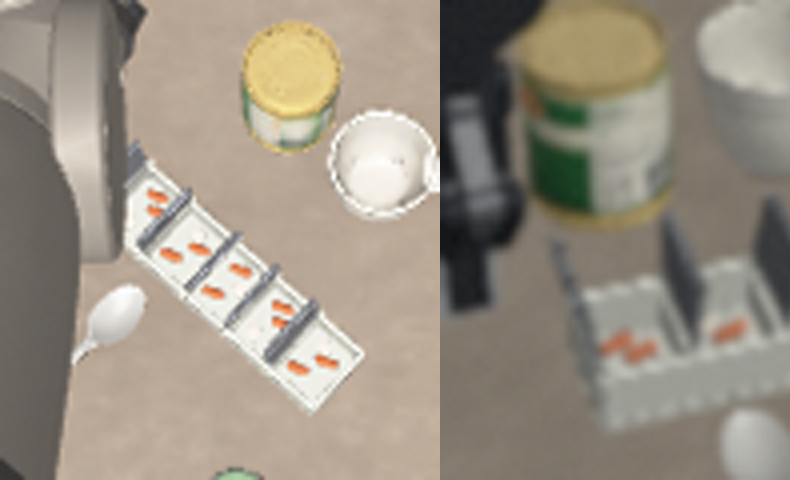

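The fingers are down just outside lid 1 and clear of it. I'll descend to tip z≈32 mm and sweep in -z over lid 1.

Emit:
move_arm([
  {"grip": 0,"offset": [0,1.0,0],"rot": [0,0,0]},
  {"grip": 0,"offset": [0,2.0,0],"rot": [0,0,0]},
  {"grip": 0,"offset": [0,2.0,-0.5],"rot": [0,0,0]},
  {"grip": 0,"offset": [0,2.0,-1.0],"rot": [0,0,0]},
  {"grip": 0,"offset": [0,2.0,-1.5],"rot": [0,0,0]},
])

```text
t: 3.8
position: [644.7, 153.1, 39.4]
tcp_rot: [[0.806, 0.0, 0.592], [-0.592, -0.0, 0.806], [0.0, -1.0, -0.0]]
wrist_force: [-1.3, -0.5, 0.4]
opening: 0.3
```

Emit:
move_arm([
  {"grip": 0,"offset": [0,0,-0.8],"rot": [0,0,0]},
  {"grip": 0,"offset": [0,0,-1.6],"rot": [0,0,0]},
  {"grip": 0,"offset": [0,0,-2.4],"rot": [0,0,0]},
  {"grip": 0,"offset": [0,0,-3.2],"rot": [0,0,0]},
  {"grip": 0,"offset": [0,0,-4.0],"rot": [0,0,0]},
])

```text
t: 4.3
position: [620.8, 120.6, 39.4]
tcp_rot: [[0.806, -0.0, 0.592], [-0.592, -0.0, 0.806], [0.0, -1.0, -0.0]]
wrist_force: [0.0, 0.1, 1.2]
opening: -0.2
```

```bash
python3 - <<'E'
from cell import env
import cv2,numpy as np
s=env.snapshot("scene")["img"][185:250,265:365]
cv2.imwrite("pics/c2.png",cv2.resize(s,None,fx=7.9,fy=7.9,interpolation=2)[...,::-1])
for i in range(4):
  st=env.state();print(st["t"],st["position"],st["wrist_force"])
E
```

```text
4.35 [620.0332665  119.72334755  39.22498135] [-0.71978776 -1.52300487  0.01635007]
4.35 [620.0332665  119.72334755  39.22498135] [-0.71978776 -1.52300487  0.01635007]
4.35 [620.0332665  119.72334755  39.22498135] [-0.71978776 -1.52300487  0.01635007]
4.35 [620.0332665  119.72334755  39.22498135] [-0.71978776 -1.52300487  0.01635007]
```

View pics/c2.png

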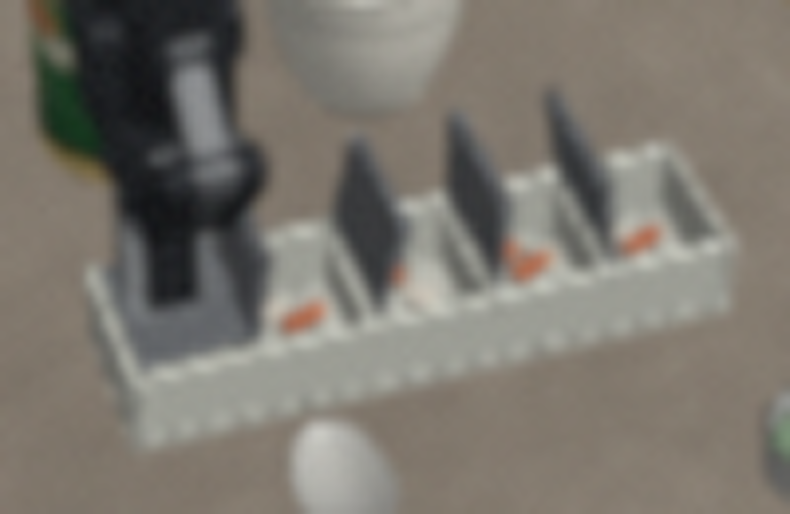

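Lid 1 is folded flat under the fingertips with lids 2–5 still up, and the force is negligible. I'll continue along the row.

Emit:
move_arm([
  {"grip": 0,"offset": [0,0,-0.4],"rot": [0,0,0]},
  {"grip": 0,"offset": [0,0,-0.8],"rot": [0,0,0]},
  {"grip": 0,"offset": [0,0,-1.2],"rot": [0,0,0]},
  {"grip": 0,"offset": [0,0,-1.6],"rot": [0,0,0]},
  {"grip": 0,"offset": [0,0,-2.0],"rot": [0,0,0]},
])

```text
t: 4.85
position: [609.3, 105.1, 39.3]
tcp_rot: [[0.806, 0.0, 0.592], [-0.592, -0.0, 0.806], [0.0, -1.0, 0.0]]
wrist_force: [0.3, 1.0, 0.7]
opening: -0.2
```

Emit:
move_arm([
  {"grip": 0,"offset": [0,0,-0.5],"rot": [0,0,0]},
  {"grip": 0,"offset": [0,0,-1.0],"rot": [0,0,0]},
  {"grip": 0,"offset": [0,0,-1.5],"rot": [0,0,0]},
  {"grip": 0,"offset": [0,0,-2.0],"rot": [0,0,0]},
  {"grip": 0,"offset": [0,0,-2.5],"rot": [0,0,0]},
])

```text
t: 5.35
position: [594.3, 84.7, 39.2]
tcp_rot: [[0.806, -0.0, 0.592], [-0.592, -0.0, 0.806], [-0.0, -1.0, -0.0]]
wrist_force: [0.7, 1.0, 0.6]
opening: -0.3
```

```bash
python3 - <<'E'
from cell import env
import cv2,numpy as np
s=env.snapshot("scene")["img"][185:250,265:365]
cv2.imwrite("pics/c3.png",cv2.resize(s,None,fx=7.9,fy=7.9,interpolation=2)[...,::-1])
st=env.state();print(st["t"],st["position"],st["wrist_force"])
E
```

```text
5.4 [593.86237104  84.22064728  39.19370982] [ 0.44797916 -0.90413178  0.21820294]
```

View pics/c3.png

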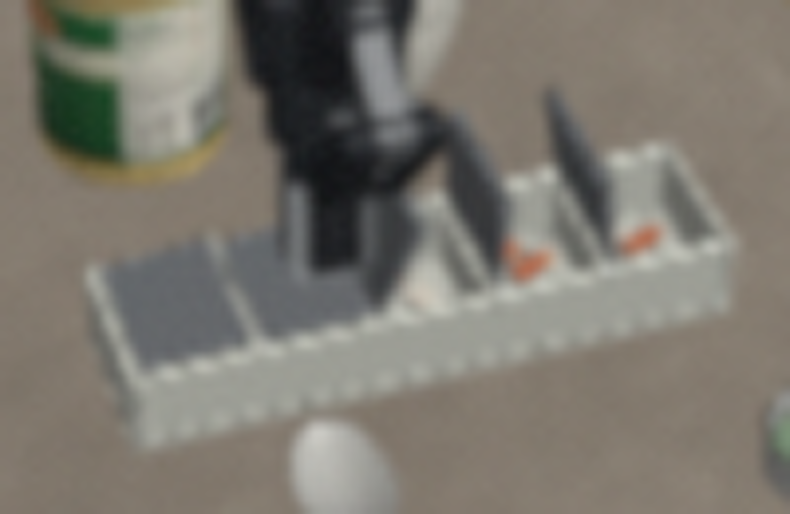

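Lids 1 and 2 lie flat, lid 3 is starting to fold, and the box has not moved. I'll continue over lids 3–5.

Emit:
move_arm([
  {"grip": 0,"offset": [0,0,-0.5],"rot": [0,0,0]},
  {"grip": 0,"offset": [0,0,-1.0],"rot": [0,0,0]},
  {"grip": 0,"offset": [0,0,-1.5],"rot": [0,0,0]},
  {"grip": 0,"offset": [0,0,-2.0],"rot": [0,0,0]},
  {"grip": 0,"offset": [0,0,-2.5],"rot": [0,0,0]},
])

```text
t: 5.9
position: [579.4, 64.5, 39.3]
tcp_rot: [[0.806, -0.0, 0.592], [-0.592, -0.0, 0.806], [-0.0, -1.0, -0.0]]
wrist_force: [-0.0, 0.4, 0.3]
opening: -0.3
```

Emit:
move_arm([
  {"grip": 0,"offset": [0,0,-0.5],"rot": [0,0,0]},
  {"grip": 0,"offset": [0,0,-1.0],"rot": [0,0,0]},
  {"grip": 0,"offset": [0,0,-1.5],"rot": [0,0,0]},
  {"grip": 0,"offset": [0,0,-2.0],"rot": [0,0,0]},
  {"grip": 0,"offset": [0,0,-2.5],"rot": [0,0,0]},
])

```text
t: 6.4
position: [564.7, 44.4, 39.3]
tcp_rot: [[0.806, -0.0, 0.592], [-0.592, -0.0, 0.806], [0.0, -1.0, -0.0]]
wrist_force: [-0.0, 0.3, 0.0]
opening: -0.4
```

Emit:
move_arm([
  {"grip": 0,"offset": [0,0,-0.5],"rot": [0,0,0]},
  {"grip": 0,"offset": [0,0,-1.0],"rot": [0,0,0]},
  {"grip": 0,"offset": [0,0,-1.5],"rot": [0,0,0]},
  {"grip": 0,"offset": [0,0,-2.0],"rot": [0,0,0]},
  {"grip": 0,"offset": [0,0,-2.5],"rot": [0,0,0]},
])

```text
t: 6.9
position: [549.9, 24.3, 39.3]
tcp_rot: [[0.806, 0.0, 0.592], [-0.592, -0.0, 0.806], [0.0, -1.0, 0.0]]
wrist_force: [0.4, 0.1, 0.2]
opening: 0.2
```

Emit:
move_arm([
  {"grip": 0,"offset": [0,0,-0.5],"rot": [0,0,0]},
  {"grip": 0,"offset": [0,0,-1.0],"rot": [0,0,0]},
  {"grip": 0,"offset": [0,0,-1.5],"rot": [0,0,0]},
  {"grip": 0,"offset": [0,0,-2.0],"rot": [0,0,0]},
  {"grip": 0,"offset": [0,0,-2.8],"rot": [0,0,0]},
])

```text
t: 7.4
position: [533.3, 1.8, 39.2]
tcp_rot: [[0.806, 0.0, 0.592], [-0.592, -0.0, 0.806], [0.0, -1.0, -0.0]]
wrist_force: [-0.2, 0.9, -0.3]
opening: 0.2
```

```bash
python3 - <<'E'
from cell import env
import cv2,numpy as np
s=env.snapshot("scene")["img"][185:250,265:365]
cv2.imwrite("pics/c4.png",cv2.resize(s,None,fx=7.9,fy=7.9,interpolation=2)[...,::-1])
st=env.state();print(st["t"],st["position"],st["wrist_force"])
E
```

```text
7.45 [532.41573133   0.94197783  39.15042251] [-0.81744165 -0.05494273  0.05903097]
```

View pics/c4.png

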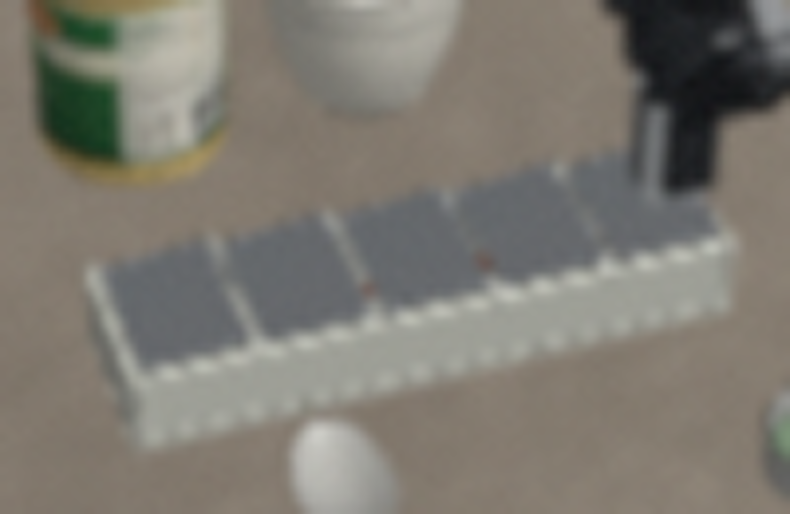

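All five lids lie flat and the box is in place. I'll run off the end and lift clear.

Emit:
move_arm([
  {"grip": 0,"offset": [0,0,-0.7],"rot": [0,0,0]},
  {"grip": 0,"offset": [0,0,-1.4],"rot": [0,0,0]},
  {"grip": 0,"offset": [0,-1,-2],"rot": [0,0,0]},
  {"grip": 0,"offset": [0,-4,-2],"rot": [0,0,0]},
  {"grip": 0,"offset": [0,-8,-2],"rot": [0,0,0]},
])

```text
t: 7.95
position: [520.2, -14.3, 119.4]
tcp_rot: [[0.805, -0.004, 0.593], [-0.593, 0.001, 0.805], [-0.003, -1.0, -0.002]]
wrist_force: [0.8, -0.2, -0.1]
opening: 0.1
```

Emit:
move_arm([
  {"grip": 0,"offset": [0,-4,-3],"rot": [0,0,0]},
  {"grip": 0,"offset": [0,-8,-7],"rot": [0,0,0]},
  {"grip": 0,"offset": [0,-8,-11],"rot": [0,0,0]},
  {"grip": 0,"offset": [0,-8,-11],"rot": [0,0,0]},
  {"grip": 0,"offset": [0,-8,-11],"rot": [0,0,0]},
])

```text
t: 8.45
position: [456.1, -103.5, 200.2]
tcp_rot: [[0.804, 0.002, 0.594], [-0.594, -0.0, 0.804], [0.001, -1.0, 0.001]]
wrist_force: [0.4, 0.3, -0.2]
opening: -0.5
```

```bash
python3 - <<'E'
from cell import env
from h import *
T=env.snapshot("top");S=env.snapshot("scene")
for n,i in(("top",T),("scene",S)): 
  D=np.abs(i["img"].astype(int)-d[n]["img"]).max(2)>60
  if n=="top": # things: candle, tin, cup, spoon regions
    for k,(x0,x1,y0,y1) in dict(tin=(313,342,133,168),cup=(336,376,155,187),spoon=(248,276,218,246),candle=(303,325,245,266)).items(): print(k,D[y0:y1,x0:x1].sum())
a=cv2.resize(T["img"][130:270,245:380],None,fx=3,fy=3,interpolation=2)
b=cv2.resize(S["img"][185:255,265:362],None,fx=4,fy=4,interpolation=2)
o=np.zeros((420,405+388,3),np.uint8);o[:,:405]=a;o[:280,405:]=b
cv2.imwrite("pics/f.png",o[...,::-1])
st=env.state();print(st["t"],st["position"],st["wrist_force"])
E
```

```text
tin 0
cup 0
spoon 0
candle 0
8.55 [ 456.61746405 -102.27084753  199.34816293] [-0.47018364 -0.15195554  0.09172999]
```

View pics/f.png

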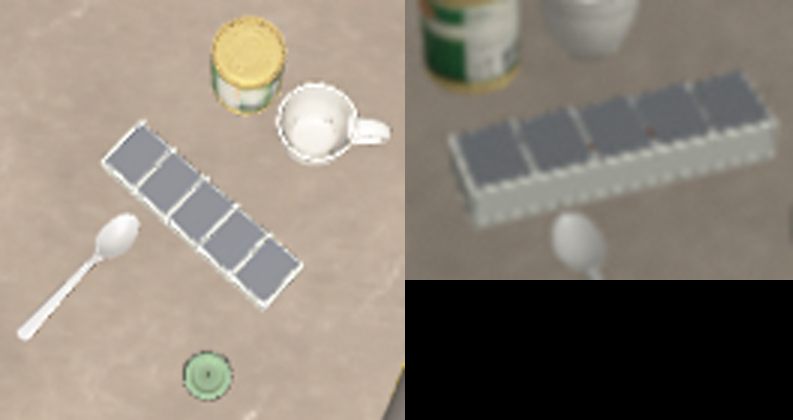

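All five lids are shut, nothing has shifted, and the arm is clear, so I'm handing in.

```bash
python3 -c "
from cell import env
print(env.hand_in())"
```

```text
the job is handed in; nothing more can be done
None
```

I swept the closed fingertips once along the row, from row_start to row_end, with the tips about 31 mm above the worktop. All five lids folded shut, and I handed the job in at about 8.6 s.

- **Order:** a picture partway showed lids 1 and 2 flat while lids 3 to 5 were still up. I took no picture between lids 3, 4 and 5, so their order follows from the steady sweep and was not checked one by one.
- **Force:** the wrist-force readings at the end of each move stayed under 2 N during the sweep, about the noise level. Force was not logged between those readings.
- **Final pictures:** all five lids look flat from the top and scene cameras. The box shows no visible shift, and the tin, cup, spoon handle and tea light show no change from the first top image. The arm stands clear at about 200 mm height.
- **Not measured:** I judged the lids shut by eye and from the tip height, which allows at most about 0.03 rad of opening. I did not measure the lid angles themselves.
- **Disagreement:** the wrist camera put the box about 2 mm to the side of the two-view estimate, so I corrected the sweep line for that. Triangulated rim heights came out between 26 and 30 mm, against the stated 26 mm, so I used the stated height.

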